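Slide the drip sheet onto the red rails

TASK

Put the aluminium sheet with the red grip away in the small plywood drying rack: slide it in, grip end towards you, on the pair of red rails (not the grey pair above or the one below), until its back edge is home against the rack's back board. Leave it lying flat on both red rails and let go of it.

Things in the scene. Friction and masses are not known exactly. Their poses are not given: they have to be found in the camera images.
- sheet_grip (a point): Centre of the red upright grip plate on the sheet's front edge: 10 mm thick along x, 80 mm long along y, top 55 mm above the sheet's underside. This point is 36 mm above the underside, midway across, 145 mm before the back edge. Axes: x from grip to back edge, y along the grip, z up. Pinch it across its 10 mm from above.
- sheet: Loose aluminium sheet with the red grip, 150 mm deep (x), 152 mm wide (y), 4 mm thick, side and back rims 8 mm high, 0.15 to 0.31 kg; starts flat on the bench. Origin: centre of its underside; x points away from the grip.
- red_rails (a point): Pair of red rails in the rack; height varies. Point: midway between their front ends, level with the upper faces on which the sheet rests. x runs along the rails into the rack, z up. Ledges 30 mm wide, 7 thick, 118 mm apart, 117 mm long up to the back board (stop); with the sheet home, sheet_grip is 28 mm before this point. Free width at sheet height 173 mm, between red flanges 10 mm high.
- rack: Fixed plywood drying rack, 202 mm wide (y), 132 mm deep (x), 122 mm high, front (-x) and top open; sides begin 5 mm before the red rails. Origin: centre of its underside; x points to the back. Above the red pair an empty grey pair, underside 111 mm over the bench, same spacing, begins 30 mm further back; below it a grey pair with a green panel, top 38 mm over the bench.

How it is judged:
At the end, for the whole second after the job is handed in: The sheet lies flat (within 6 degrees) and at rest on the two red rails (within 7 mm of their height), in line with them within 10 degrees and 20 mm, its back edge within 15 mm of the back board (x of sheet_grip in the frame of red_rails between -0.043 and -0.015 m and y of sheet_grip in the frame of red_rails between -0.02 and 0.02 m and z of sheet_grip in the frame of red_rails between 0.029 and 0.043 m and angle between sheet_grip's own z axis and vertical below 0.1 rad and angle between the x axis of sheet_grip and the x axis of red_rails, either way round below 0.17 rad and linear speed of sheet below 0.02 m/s); the robot touches nothing.
It also fails if it takes over 43 s, if anything falls off the work surface, if the arm or the gripper's body presses on something with over 40 N, if the wrist force passes 120 N, or if a joint passes its speed limit or range.

ROBOT

A 7-joint arm with a two-finger parallel gripper is mounted at the origin on a cart in front of the work surface, level with it; the furniture and walls round the work are solid. World frame = base frame: x ahead of the robot, y to its left, z up, the work surface at z = 0. Lengths are in m, angles in rad, forces in N, time in s.
With the tool pointing down it reaches from about 0.425 to 0.95 m from the base axis. Payload 4.7 kg.
Tool frame: the origin (TCP) lies on the centre line of the jaws, within the pads' length; the fingertips stand robot.nose_length ahead of it and the grasp point (between the pads) lies 8 mm behind it (robot.nose_length is the distance from the TCP to the fingertips, in m); z points along the fingers, y is the line along which they close (so a half turn about z gives the same grasp; the last joint's range is limited). The gripper opens to 85 mm and grips with 20 to 120 N. Pads are 22 mm wide; open, the fingers measure 114 mm over their backs; the gripper's body (76 mm by 85 mm) begins 54 mm behind the grasp point. The pads swing forward as they close: fully open they stand 13 mm farther back than shut.
Start: joints at [1.27, 0.469, -0.049, 1.532, 0.024, 1.141, -0.082], TCP at [0.181, -0.65, 0.242] pointing down, gripper open.
Joint ranges: [-2.59, 2.59], [-0.33, 1.99], [-1.39, 1.29], [0.1, 2.45], [-1.04, 4.18], [0.21, 1.99], [-2.66, 2.66]. Speed limits (rad/s): [2.57, 2.57, 3.14, 3.14, 3.14, 3.14, 3.14].

INTERFACE

Orientations are given as [roll, pitch, yaw] about the fixed x, y, z axes, in that order (R = Rz(yaw) Ry(pitch) Rx(roll)).
In Python, from plant import robot gives the robot as it stands. Calls block until the motion is done:
- robot.goto(position, orientation): joint-space move of the TCP to a pose.
- robot.move_straight(position, vel=0.15, attitude=None, contact_N=None): straight line of the TCP; attitude=None keeps the orientation; vel is the mean speed in m/s. With contact_N (N) it stops when the force on the tool has changed by that much, and returns True; else False.
- robot.move_joints(angles): joint-space move.
- robot.grip(opening, strength=None): opening from 0.0 (shut) to 1.0 (fully open); strength is the grip in N (None keeps the last); returns when the fingers have stopped.
- robot.sleep(seconds).
- robot.inverse_kinematics(position, orientation): joint angles nearest the present ones, or None.
- robot.sense(): the state.
- robot.grab_frame(name): name is "scene" or "side" or "wrist"; returns a dict with "image" (420x560x3 uint8, red, green, blue), "range_z" (420x560 float32, m along the optical axis (not along the pixel's ray), 0 where there is no reading), "fx", "fy", "cx", "cy" (pixels), "R" (3x3) and "t" (3): a world point X has camera coordinates R X + t. Camera axes: x right, y down, z forward; pixel columns grow to the right and rows downward; lengths in m; the calibration is good to about 2 mm. A picture is of the moment at which its call begins.
A pose or a line that the arm cannot do raises robot.IKError and nothing moves.
- robot.close_job(): hands the job in; it is judged then, once.
The state is a dict: "t": time; "joint_pos": joint angles; "joint_velocities": joint speeds; "effort": joint torques, N m; "tcp_pos": TCP position; "tcp_rot": TCP orientation; "wrist_force": force on the tool from outside, world axes, zero at the start; "torque": the same for the moment, N m; "opening": opening from 0.0 (shut) to 1.0 (fully open); "gripper_force": force on a finger pad.
Only numpy, scipy, OpenCV 4.12 (cv2) and the standard library are available. Lean on these libraries where they do the work, as an engineer would, in place of code of your own. Each camera call takes 0.05 s, during which the arm holds its last target. There are 200 camera calls.

## Working session

There is one attempt and no reset: what is moved stays moved. The work goes in short steps, each a Python script; the robot and the scene stay as the last script left them, time stands still between calls to the robot, and variables do not carry over. Pictures are saved under pics/ and viewed, at most 10 in all, crops included, and the job is handed in when it is done.

```bash
mkdir -p pics; ls
cat > h.py <<'E'
import numpy as np, cv2, pickle
from plant import robot
def cap(n,fn=None):
    f=robot.grab_frame(n)
    if fn: cv2.imwrite(f'pics/{fn}.png',f['image'][:,:,::-1])
    return f
def cloud(f):
    z=f['range_z'];v,u=np.indices(z.shape)
    P=np.stack([(u-f['cx'])/f['fx']*z,(v-f['cy'])/f['fy']*z,z],-1)
    W=(P-np.array(f['t']))@np.array(f['R']); W[z==0]=np.nan
    return W
def redmask(f):
    h=cv2.cvtColor(f['image'],cv2.COLOR_RGB2HSV)
    return ((h[...,0]<8)|(h[...,0]>172))&(h[...,1]>130)&(h[...,2]>60)
E
python3 - <<'E'
from h import *
print(robot.nose_length); s=robot.sense(); print(s['t'],s['tcp_pos'],s['tcp_rot'],s['wrist_force'])
for n in ('scene','side'):
    f=cap(n,n); pickle.dump(f,open(n+'.pkl','wb')); W=cloud(f); m=redmask(f)
    print(n,-np.array(f['R']).T@f['t'])
    k,l,st,c=cv2.connectedComponentsWithStats(m.astype('uint8'))
    for i in range(1,k):
        if st[i,4]>40:
            w=W[l==i]; print(st[i],np.nanmin(w,0).round(3),np.nanmax(w,0).round(3),np.nanmedian(w,0).round(3))
a=[cv2.imread(f'pics/{n}.png') for n in('scene','side')]
cv2.imwrite('pics/both.png',cv2.resize(np.vstack(a),None,fx=.71,fy=.71))
E
```

```text
pics
0.011
0.0 [ 0.18110684 -0.64965403  0.24124769] [-3.13960633e+00  6.57922236e-05  2.71882273e-01] [-0.19475847  0.25703409 -0.25725067]
scene [0.31010583 0.53819216 0.6224405 ]
[213 140  19  27 303] [ 0.796 -0.363 -0.   ] [ 0.885 -0.214  0.032] [ 0.824 -0.236  0.027]
[345 184  13  34 179] [ 0.442 -0.231  0.005] [ 0.45  -0.151  0.056] [ 0.444 -0.176  0.044]
[180 198  55  22 654] [ 0.649 -0.005  0.072] [0.767 0.038 0.089] [0.704 0.014 0.077]
[ 94 220   8  19  52] [0.847 0.167 0.078] [0.86  0.187 0.121] [0.852 0.176 0.099]
[  42  229   65   49 1545] [0.842 0.19  0.023] [0.905 0.258 0.126] [0.857 0.238 0.086]
[ 65 258  46  25 143] [0.842 0.171 0.008] [0.896 0.254 0.02 ] [0.852 0.23  0.013]
[197 258   8  10  45] [0.634 0.142 0.074] [0.65  0.162 0.079] [0.639 0.149 0.077]
side [0.54205451 0.65750975 0.59978123]
[150 144  32  32 411] [ 0.796 -0.32   0.004] [ 0.88  -0.212  0.03 ] [ 0.828 -0.233  0.026]
[332 154   6  36 144] [ 0.442 -0.226  0.008] [ 0.45  -0.151  0.056] [ 0.447 -0.169  0.047]
[167 204  64  20 966] [ 0.651 -0.007  0.071] [0.766 0.037 0.087] [0.709 0.012 0.076]
[  17  269   83   75 2761] [0.841 0.192 0.022] [0.92  0.279 0.124] [0.867 0.246 0.086]
[ 46 327  54  23 147] [0.842 0.214 0.007] [0.913 0.254 0.017] [0.871 0.248 0.012]
[367 404  48  16 417] [0.387 0.342 0.013] [0.444 0.366 0.028] [0.426 0.357 0.022]
```

View pics/scene.png

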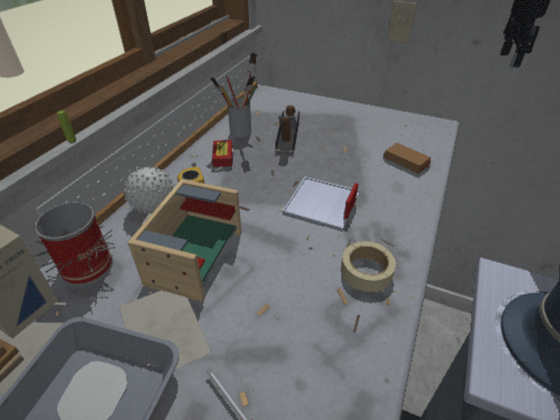

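View pics/side.png

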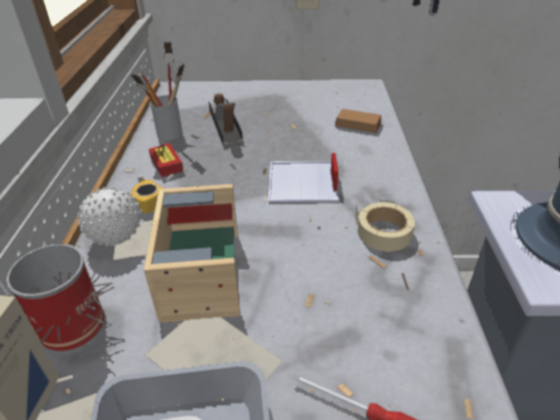

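The scene view shows the sheet at (320,203), its red grip at (350,200) and the open-fronted rack at (190,240). In the side view they are at (303,181), (334,170) and (195,250). The rack front faces the robot. Next I fit both poses from the depth.

Run:
```python
from h import *
for n in('scene','side'):
    f=pickle.load(open(n+'.pkl','rb'));W=cloud(f);m=redmask(f);X,Y,Z=W[...,0],W[...,1],W[...,2]
    def rect(s,nm):
        p=W[s]; r=cv2.minAreaRect((p[:,:2]*1000).astype('float32')); print(n,nm,len(p),np.round(r[0],1),np.round(r[1],1),round(r[2],2),np.median(p[:,2]).round(4))
    g=f['image'].astype(int)
    box=(X>.42)&(X<.64)&(Y>-.32)&(Y<-.07)
    rect(box&(Z>.0025)&(Z<.015),'sheet'); rect(box&m&(Z>.015),'grip')
    rb=(X>.6)&(X<.8)&(Y>-.06)&(Y<.22)
    rect(rb&(Z>.117)&(Z<.13),'racktop')
    rr=rb&m&(Y>-.03)&(Y<.06); z=Z[rr]; print(np.histogram(z,bins=np.arange(.066,.094,.002)))
    rr2=rb&m&(Y>.1); 
    rect(rr&(Z<.081),'farrail'); rect(rr&(Z>.082),'farflange')
    if rr2.sum()>3: print(W[rr2][:, :].round(3)[::4])
```

```text
scene sheet 1457 [ 515.2 -186.4] [175.  161.6] 86.62 0.0036
scene grip 159 [ 445.7 -191.1] [ 7.7 79.6] 0.35 0.0475
scene racktop 1572 [703.   89.8] [133.8 204.3] 6.17 0.1198
(array([  0,   0,   1,  14,  96, 360,  84,  31,  32,  15,  16,   2,   0]), array([0.066, 0.068, 0.07 , 0.072, 0.074, 0.076, 0.078, 0.08 , 0.082,
       0.084, 0.086, 0.088, 0.09 , 0.092]))
scene farrail 567 [707.9  16.1] [116.2  32.3] 6.49 0.077
scene farflange 65 [708.8   2.6] [111.6   4.3] 6.12 0.0841
[[0.65  0.144 0.076]
 [0.648 0.147 0.076]
 [0.641 0.144 0.077]
 [0.643 0.148 0.077]
 [0.637 0.144 0.076]
 [0.64  0.149 0.077]
 [0.643 0.152 0.076]
 [0.635 0.15  0.078]
 [0.64  0.154 0.077]
 [0.726 0.194 0.076]
 [0.636 0.156 0.078]
 [0.635 0.155 0.074]
 [0.65  0.186 0.081]
 [0.649 0.186 0.076]]
side sheet 784 [ 538.6 -205.7] [195.5 185.1] 0.63 0.0035
side grip 135 [ 446.1 -188.5] [ 7.5 74.1] 0.05 0.0487
side racktop 1498 [701.5  89.2] [131.6 205.1] 6.38 0.1195
(array([  0,   0,   5,  57, 391, 286,  60,  55,  48,  47,  13,   0,   0]), array([0.066, 0.068, 0.07 , 0.072, 0.074, 0.076, 0.078, 0.08 , 0.082,
       0.084, 0.086, 0.088, 0.09 , 0.092]))
side farrail 829 [707.8  15.9] [113.4  32.4] 6.63 0.0758
side farflange 108 [708.6   3.7] [112.8   5.8] 5.81 0.0841
[[0.651 0.186 0.077]]
```

Both views agree. The rack yaw is about 6.2°, the rail point is about (0.642, 0.083, 0.0765), and the grip is at (0.446, -0.190) with yaw about 0. I'll check reach and the tape roll's height, then move above the grip and look.

Run:
```python
from h import *
f=pickle.load(open('scene.pkl','rb'));W=cloud(f);p=W[235:295,335:400].reshape(-1,3);p=p[p[:,2]>.008];print('tape',np.nanpercentile(p,[1,50,99],axis=0).round(3))
pi=np.pi;q=[]
for yaw in(pi/2,-pi/2):
    for pos,dy in(([.446,-.19,.18],0),([.446,-.19,.03],0),([.453,.062,.15],.109),([.614,.08,.11],.109),([.614,.08,.22],.109)):
        print(yaw,pos,np.round(robot.inverse_kinematics(pos,[pi,0,yaw+dy]),2) if robot.inverse_kinematics(pos,[pi,0,yaw+dy]) is not None else None)
```

```text
tape [[ 0.311 -0.069  0.009]
 [ 0.36  -0.008  0.033]
 [ 0.412  0.032  0.037]]
1.5707963267948966 [0.446, -0.19, 0.18] [ 0.8   0.28 -0.57  2.02  0.19  0.89  0.13]
1.5707963267948966 [0.446, -0.19, 0.03] [ 0.69  0.52 -0.46  2.13  0.41  0.58 -0.07]
1.5707963267948966 [0.453, 0.062, 0.15] [ 0.63  0.42 -1.05  2.09  0.47  0.89 -0.58]
1.5707963267948966 [0.614, 0.08, 0.11] [ 0.31  0.63 -0.71  1.76  0.49  0.94 -0.5 ]
1.5707963267948966 [0.614, 0.08, 0.22] [ 0.37  0.52 -0.81  1.66  0.41  1.13 -0.44]
-1.5707963267948966 [0.446, -0.19, 0.18] [-0.57  0.4   1.13  2.08 -0.45  0.93 -2.33]
-1.5707963267948966 [0.446, -0.19, 0.03] [-0.47  0.79  1.1   2.19 -1.02  0.84 -1.83]
-1.5707963267948966 [0.453, 0.062, 0.15] [ 0.71  0.48 -1.17  2.09  0.56  0.93  2.48]
-1.5707963267948966 [0.614, 0.08, 0.11] [-0.91  0.8   1.11  1.84 -0.83  1.06 -2.5 ]
-1.5707963267948966 [0.614, 0.08, 0.22] [ 0.57  0.68 -1.18  1.66  0.66  1.26  2.5 ]
```

Run:
```python
from h import *
pi=np.pi
robot.goto([.446,-.19,.17],[pi,0,pi/2])
f=cap('wrist','w1');W=cloud(f);m=redmask(f);X,Y,Z=W[...,0],W[...,1],W[...,2]
s=m&(Z>.045)&(Z<.065)&(abs(X-.446)<.03)&(abs(Y+.19)<.08)
r=cv2.minAreaRect((W[s][:,:2]*1000).astype('float32'));print(s.sum(),r,np.median(W[s],0))
st=robot.sense();print(st['t'],st['tcp_pos'],st['wrist_force'])
```

```text
716 ((446.5401611328125, -192.94610595703125), (8.07898998260498, 76.25796508789062), 0.20341381430625916) [ 0.44624021 -0.19020343  0.05408948]
2.0833 [ 0.44593779 -0.19143593  0.17002709] [-0.7153158   0.10057273 -0.64744189]
```

View pics/w1.png

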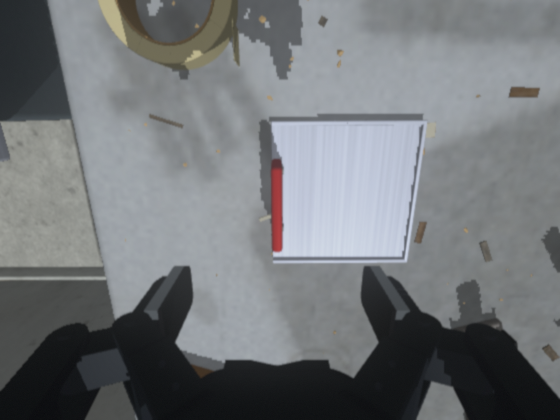

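The wrist view shows the grip at (277,205), running along y and between the two fingers, with the sheet clear of other objects. Now I'll grasp and lift.

Run:
```python
from h import *
pi=np.pi
print(robot.move_straight([.446,-.191,.030],vel=.12,contact_N=15))
print(robot.sense()['tcp_pos'])
robot.grip(0.0,90)
s=robot.sense();print(s['opening'],s['gripper_force'],s['tcp_pos'])
robot.move_straight([.446,-.191,.16],vel=.12)
f=cap('wrist','w2')
s=robot.sense();print(s['t'],s['opening'],s['wrist_force'],s['torque'])
```

```text
False
[ 0.44653933 -0.19113988  0.03060224]
0.1043754874883264 88.16733598709106 [ 0.44605586 -0.19101543  0.03022952]
5.3667 0.10610348506588987 [ 0.11054622 -0.38057484 -2.11156716] [ 0.03475918  0.16927535 -0.04251317]
```

View pics/w2.png

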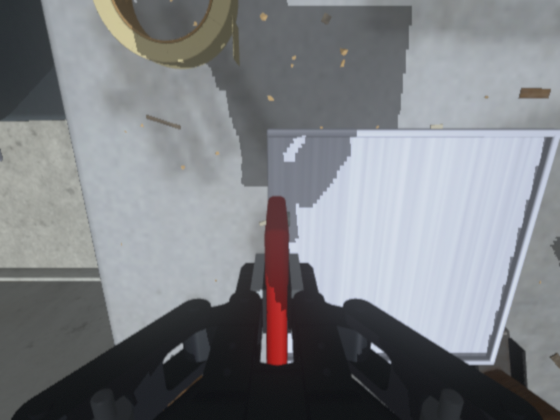

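The sheet is held at the middle of the grip, square to the tool. I'll carry it to the front of the rack and check sheet tilt and rail position.

Run:
```python
from h import *
pi=np.pi
robot.move_straight([.453,.062,.150],vel=.15,attitude=[pi,0,pi/2+.109])
robot.move_straight([.453,.062,.115],vel=.1)
s=robot.sense();print(s['t'],s['tcp_pos'],s['tcp_rot'])
c,sn=np.cos(.109),np.sin(.109)
for n in('scene','side','wrist'):
    f=cap(n,n+'2');W=cloud(f);m=redmask(f)
    d=W-[.6419,.0829,0];A=d[...,0]*c+d[...,1]*sn;B=-d[...,0]*sn+d[...,1]*c;Z=W[...,2]
    sh=(A>-.17)&(A<-.055)&(abs(B)<.065)&(Z>.07)&(Z<.11)&~m
    if sh.sum()>50:
        M=np.c_[A[sh],B[sh],np.ones(sh.sum())];k=np.linalg.lstsq(M,Z[sh],rcond=None)[0];print(n,'sheet',sh.sum(),k.round(4),'z at back',(k[2]-.045*k[0]).round(4))
    e=(A>-.21)&(A<-.02)&(abs(B)<.11)&(Z>.08)&(Z<.11)&~m
    print(' extent A',np.nanpercentile(A[e],[1,99]).round(4),'B',np.nanpercentile(B[e],[1,99]).round(4))
    r=m&(A>-.01)&(A<.115)&(abs(B)<.1)&(Z>.06)&(Z<.1)
    for sg in(-1,1):
        q=r&(B*sg>0); fl=q&(Z<.08)
        if q.sum()>10: print(' rail',sg,q.sum(),'A',np.nanpercentile(A[q],[1,99]).round(4),'|B|',np.nanpercentile(abs(B[q]),[1,99]).round(4),'z',np.median(Z[fl]).round(4))
```

```text
7.7083 [0.45304651 0.06198936 0.11494394] [-3.14126388e+00 -2.59939186e-04  1.67963964e+00]
scene sheet 2911 [-0.0002  0.0012  0.0875] z at back 0.0875
 extent A [-0.193  -0.0459] B [-0.0767  0.0726]
 rail -1 673 A [0.0006 0.114 ] |B| [0.0585 0.089 ] z 0.0769
 rail 1 46 A [0.0002 0.0176] |B| [0.0592 0.0907] z 0.0767
side sheet 3441 [-0.0006  0.0007  0.0868] z at back 0.0868
 extent A [-0.1922 -0.0472] B [-0.0773  0.0733]
 rail -1 965 A [0.0022 0.1137] |B| [0.058  0.0891] z 0.0758
wrist sheet 34580 [-0.0002  0.0003  0.0886] z at back 0.0886
 extent A [-0.1906 -0.0457] B [-0.0724  0.0722]
 rail -1 1120 A [-0.0011  0.0147] |B| [0.0589 0.0879] z 0.0768
```

View pics/wrist2.png

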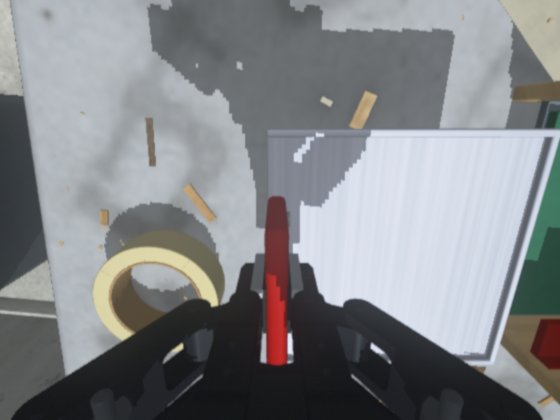

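View pics/side2.png

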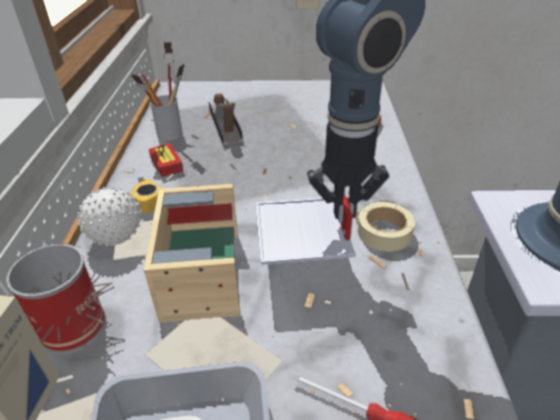

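The sheet is level, aligned with the rails and about 7 mm above them: its floor is at z 0.0875 against 0.0767 for the rails. The wrist view shows it central before the rack mouth on the right, with the far red rail at (548,340). Now I'll slide it in, lower it to contact, and push it home.

Run:
```python
from h import *
c,sn=np.cos(.109),np.sin(.109)
def P(A,B,z): return [.6419+A*c-B*sn,.0829+A*sn+B*c,z]
def rep(l,r):
    s=robot.sense();d=np.array(s['tcp_pos'])-[.6419,.0829,0];print(l,r,round(s['t'],2),'A',round(d[0]*c+d[1]*sn,4),'B',round(-d[0]*sn+d[1]*c,4),'z',round(d[2],4),np.round(s['wrist_force'],1))
rep('in1',robot.move_straight(P(-.15,.002,.114),vel=.06,contact_N=8))
r=robot.move_straight(P(-.038,.002,.114),vel=.08,contact_N=8); rep('in2',r)
if not r:
    rep('down',robot.move_straight(P(-.038,.002,.100),vel=.02,contact_N=5))
    z=robot.sense()['tcp_pos'][2]
    rep('home',robot.move_straight(P(-.018,.002,z),vel=.02,contact_N=10))
```

```text
in1 False 8.68 A -0.1505 B 0.002 z 0.1138 [ 1.   0.3 -2. ]
in2 False 10.22 A -0.0385 B 0.002 z 0.114 [-1.  -1.  -3.3]
down True 10.65 A -0.038 B 0.002 z 0.1081 [ 0.1 -1.2  4.4]
home True 11.01 A -0.038 B 0.002 z 0.1082 [-1.4 -0.2  4. ]
```

Run:
```python
from h import *
c,sn=np.cos(.109),np.sin(.109)
def P(A,B,z): return [.6419+A*c-B*sn,.0829+A*sn+B*c,z]
def rep(l,r):
    s=robot.sense();d=np.array(s['tcp_pos'])-[.6419,.0829,0];print(l,r,round(s['t'],2),'A',round(d[0]*c+d[1]*sn,4),'B',round(-d[0]*sn+d[1]*c,4),'z',round(d[2],4),np.round(s['wrist_force'],1))
robot.sleep(.3);rep('now',0)
rep('home',robot.move_straight(P(-.018,.002,.108),vel=.02,contact_N=14))
for n in('scene','wrist'): cap(n,n+'3')
a=cv2.imread('pics/scene3.png')[150:330,90:330];b=cv2.imread('pics/wrist3.png')
cv2.imwrite('pics/c3.png',np.hstack([cv2.resize(a,(440,330)),cv2.resize(b,(350,330))]))
```

```text
now 0 11.31 A -0.038 B 0.002 z 0.1082 [-1.4  0.2  6. ]
home True 11.98 A -0.0285 B 0.0025 z 0.1086 [-3.2 -0.9  5.3]
```

View pics/c3.png

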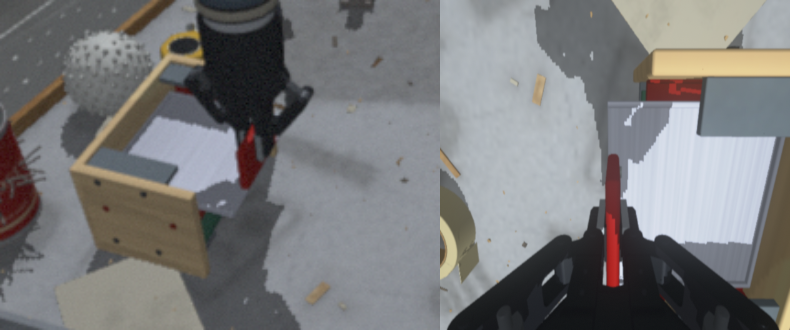

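The left crop shows the sheet inside the rack below the grey pair. The right crop shows its back edge against the back board at about (765,200). It stopped at A = -0.0285, as predicted. I'll release, withdraw and verify.

Run:
```python
from h import *
c,sn=np.cos(.109),np.sin(.109)
robot.grip(0.45); robot.sleep(.2)
p=robot.sense()['tcp_pos']
robot.move_straight([p[0],p[1],.25],vel=.1)
robot.move_straight([p[0]-.12,p[1],.28],vel=.15); robot.sleep(.3)
s=robot.sense();print(s['t'],s['wrist_force'])
for n in('scene','side','wrist'):
    f=cap(n,n+'4');W=cloud(f);m=redmask(f)
    d=W-[.6419,.0829,0];A=d[...,0]*c+d[...,1]*sn;B=-d[...,0]*sn+d[...,1]*c;Z=W[...,2]
    sh=(A>-.02)&(A<.1)&(abs(B)<.055)&(Z>.06)&(Z<.1)&~m
    if sh.sum()>50:
        k=np.linalg.lstsq(np.c_[A[sh],B[sh],np.ones(sh.sum())],Z[sh],rcond=None)[0];print(n,sh.sum(),k.round(4))
    g=m&(A>-.06)&(A<0)&(abs(B)<.055)&(Z>.105)
    if g.sum()>30: print(' grip',cv2.minAreaRect((np.c_[A[g],B[g]]*1000).astype('float32')),np.nanpercentile(Z[g],98))
```

```text
15.5167 [ 0.67161788  0.35570463 -0.40270176]
scene 1804 [ 0.0012 -0.0005  0.0809]
 grip ((-29.09854507446289, 0.24669265747070312), (9.25628662109375, 79.71601867675781), 0.2639443278312683) 0.1330427518346484
side 2447 [0.0014 0.0019 0.0797]
 grip ((-29.40029525756836, 2.7343673706054688), (6.1324543952941895, 77.81443786621094), 0.18465526401996613) 0.13256376463194533
wrist 8372 [-0.0002  0.0003  0.0813]
 grip ((-28.873031616210938, 0.46985626220703125), (8.342090606689453, 77.15726470947266), 0.1779097318649292) 0.13352569139986997
```

View pics/scene4.png

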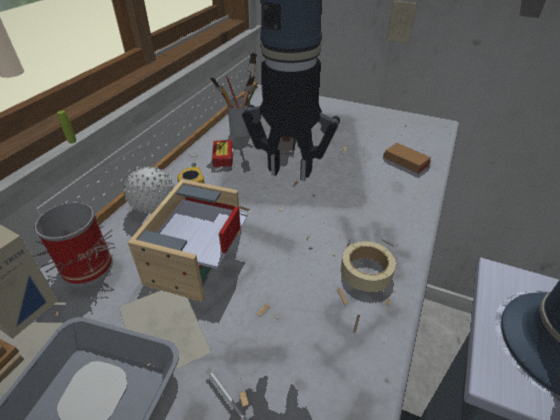

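The sheet sits flat in the rack, with its grip at (230,229), and the gripper is clear at (290,150). The grip measures A -0.029, B about 0.001 and 0.2° of yaw, with the sheet floor 4 mm above the rails.

```bash
python3 -c "
from plant import robot
print(robot.close_job())"
```

```text
the job is handed in; nothing more can be done
None
```

The sheet is in the rack, flat on both red rails with its back edge home against the back board, and the gripper has let go and is clear; I handed the job in at about 15.7 s, and the interface returned no verdict.

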